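# Put the rinsed refill bottle upside down on its drying peg

## Task

The rinsed, open steel refill bottle lies on its side in the grey cradle at the bottle-picking bench. Turn it mouth down and lower it over the bare upright drying peg, keeping hold of it until its rim is down on the stand's ribs, then let go so that it is left standing there straight. Leave the cup that is already drying on the other stand, and everything else on the bench, where they are.

Things in the scene. Friction and masses are not known exactly. Their poses are not given: they have to be found in the camera images.
- bottle: Open steel bottle, 160 g, 130 mm long: body 56 mm across for 90 mm from the closed bottom, then a shoulder, then a neck 45 mm across (last 26 mm). Wall 3.5 mm, bottom 5 mm; mouth 38 mm across inside. Starts lying level in the cradle, axis 65 mm above the bench, mouth roughly away from the robot. Origin: centre of the bottom's outside; x axis along the bottle to the mouth.
- bottle_mouth (a point): Centre of the bottle's mouth, in the plane of the rim, 130 mm from the bottom along the bottle's x axis.
- cradle: Fixed grey cradle: a strip 120 x 44 mm, 8 mm thick, with two V saddles under the bottle, 20 and 80 mm from its bottom. The saddles are under 47 mm wide, narrower than the bottle, so its flanks are free. Origin: on the bench, under the middle of the bottle; x axis along the bottle towards the mouth.
- peg_stand: Fixed grey stand with the bare drying peg: a disc 100 mm across, 12 mm thick, with four radial ribs up to 16 mm above the bench, and an upright round peg 14 mm thick with a domed tip 90 mm above the bench. Origin: on the bench, on the peg's axis; z up.
- seat (a point): Point on the peg's axis at the height of the ribs' tops (16 mm above the bench), where the centre of the bottle's mouth ends up.
- peg_tip (a point): Top of the bare peg, 90 mm above the bench.
- cup_stand: Another fixed stand with a disc and ribs of the same size, its short thick peg hidden under the cup.
- cup: White cup, 72 mm across at the rim, 60 mm at its bottom, 85 mm tall, already standing upside down on the other stand; to be left alone. Origin: centre of its rim, 16 mm above the bench; z up.
- drink_a: sealed drink bottle, 62 mm across, 165 mm tall, standing; to be left alone. Origin: centre of its underside.
- drink_b: sealed drink bottle, 62 mm across, 150 mm tall, standing; to be left alone. Origin: centre of its underside.
- cap_a: loose white bottle cap lying on the bench, 30 mm across, 14 mm high; to be left alone. Origin: centre of its underside.
- cap_b: another such cap; to be left alone. Origin: centre of its underside.
- can: drink can, 66 mm across, 115 mm tall, standing; to be left alone. Origin: centre of its underside.
- tape: roll core of packing tape, 90 mm across, 48 mm high, lying flat; to be left alone. Origin: centre of its underside.
There are look-alikes about, which are no part of the job. Leave any pink look-alike of the bottle alone.

How it is judged:
On the way:
1. the bottle is mouth down over the bare peg, its rim within 10 mm of the ribs, while the fingers still hold it (lowered, not dropped) (angle between bottle's own x axis and vertical above 3 rad and horizontal distance between bottle_mouth and seat below 0.018 m and z of bottle_mouth in the frame of seat below 0.01 m and contact force between the fingers and bottle above 0.5 N), for 0.1 s.
At the end, for the whole second after the job is handed in: The bottle stands at rest upside down over the bare peg: its axis within 0.1 rad of vertical, mouth down, mouth centre within 16 mm of the peg's axis, rim on the ribs (within 5 mm in height), released (angle between bottle's own x axis and vertical above 3.04 rad and horizontal distance between bottle_mouth and seat below 0.016 m and z of bottle_mouth in the frame of seat between -0.005 and 0.005 m and linear speed of bottle below 0.02 m/s and angular speed of bottle below 0.2 rad/s); the robot touches nothing.
It fails at once if the cup on the other stand is shifted by more than 25 mm (distance of cup from where it was at the start of the episode above 0.025 m).
It fails at once if a drink bottle, loose cap, the can or the tape is shifted by more than 30 mm (distance of any of drink_a, drink_b, cap_a, cap_b, can, tape from where it was at the start of the episode above 0.03 m).
It also fails if it takes over 48 s, if anything falls off the work surface, if the arm or the gripper's body presses on something with over 40 N, if the wrist force passes 120 N, or if a joint passes its speed limit or range.

## Robot

A 6-joint arm with a two-finger parallel gripper is mounted at the origin on the work surface. World frame = base frame: x ahead of the robot, y to its left, z up, the work surface at z = 0. Lengths are in m, angles in rad, forces in N, time in s.
With the tool pointing down it reaches from about 0.35 to 1 m from the base axis. Payload 7.1 kg.
Tool frame: the origin (TCP) lies midway between the tips of the shut fingers; the grasp point (between the pads) lies 19 mm behind it; z points along the fingers, y is the direction in which the jaws open and shut (so a half turn about z gives the same grasp; the last joint's range is limited). The gripper opens to 85 mm and grips with 20 to 120 N. Pads are 22 mm wide; open, the fingers measure 114 mm over their backs; the gripper's body (76 mm by 85 mm) begins 54 mm behind the grasp point. The pads swing forward as they close: fully open they stand 13 mm farther back than shut.
Start: joints at [-1.292, 0.423, 1.63, -0, 1.089, -0.019], TCP at [0.183, -0.597, 0.231] pointing down, gripper open.
Joint ranges: [-3, 3], [-0.9, 2.11], [0.09, 2.58], [-1.31, 4.45], [0.11, 2.69], [-2.54, 2.54]. Speed limits (rad/s): [2.39, 2.39, 3.01, 3.14, 3.14, 3.14].

## Interface

Orientations are given as [roll, pitch, yaw] about the fixed x, y, z axes, in that order (R = Rz(yaw) Ry(pitch) Rx(roll)).
In Python, from station import sense, read_camera, finish_job gives the robot as it stands.
- The arm moves only by the tool carry_out, never from a script. Its argument "motion" is a list of rows, each a list of 7 numbers: the shift along the world's x, y, z in cm, then the turn, a rotation vector about the world's x, y, z in degrees, then the opening, from 0 (shut) to 1 (fully open). A call has 1 to 8 rows; each row shifts and turns the commanded pose from where the row before left it; what a row does not reach is not made up. A row lasts 1/8 s, in which the tool goes at most 62.5 mm and 10.7 degrees, less where a joint would pass 70% of its speed; a pose out of reach is approached as far as the arm can. A call is refused whole if a number of a shift passes 6.25 or a number of a turn 10.7, either way. A call with a gripper value outside its range is refused whole. The fingers move at their own pace and stop on an object; "squeeze" is the grip in N (left out, the last holds). Time passes only in rows, so rows that do not move let the fingers close. It gives the time, the measured TCP pose, the force and the opening at its end, in the units of the state.
- sense(): the state, without advancing time (a new reading comes with each control period).
- read_camera(name): name is "scene" or "top" or "wrist"; returns a dict with "color" (420x560x3 uint8, blue, green, red), "range_z" (420x560 float32, m along the optical axis (not along the pixel's ray), 0 where there is no reading), "fx", "fy", "cx", "cy" (pixels), "world_to_cam" (4x4, takes a point from world to camera coordinates). Camera axes: x right, y down, z forward; pixel columns grow to the right and rows downward; lengths in m; the calibration is good to about 2 mm. A picture is of the moment at which its call begins.
- finish_job(): hands the job in, once; it reports no verdict.
The state is a dict: "clock": time; "joint_pos": joint angles; "joint_velocities": joint speeds; "effort": joint torques, N m; "position": TCP position; "ee_rot": TCP orientation; "wrist_force": force on the tool from outside, world axes, zero at the start; "moment": the same for the moment, N m; "grip_width": finger opening in m.
Only numpy, scipy, OpenCV 4.12 (cv2) and the standard library are available. Lean on these libraries where they do the work, as an engineer would, in place of code of your own. Each camera call takes 0.05 s, during which the arm holds its last target. There are 200 camera calls.

## Working session

There is one attempt and no reset: what is moved stays moved. The work goes in short steps, Python scripts to look and compute and a tool call to move; the robot and the scene stay as the last step left them, time stands still between calls to the robot, and variables do not carry over. Pictures are saved under pics/ and viewed, about 8 in all and at most 12, crops included, and the job is handed in when it is done.

Besides the shell and the picture viewer there is one more tool, called by a JSON object that holds its "fn" and its "kwargs", one argument or row to a line. carry_out: Moves the arm, as the interface text tells. Its arguments: {"type":"object","properties":{"motion":{"type":"array","items":{"type":"array","items":{"type":"number"}}},"squeeze":{"type":"number"}},"required":["motion"]}

```bash
mkdir -p pics; cat > h.py <<'E'
import numpy as np, cv2
from station import sense, read_camera, finish_job
def cloud(d):
    z=d["range_z"]; v,u=np.indices(z.shape)
    p=np.stack([(u-d["cx"])/d["fx"]*z,(v-d["cy"])/d["fy"]*z,z],-1)
    W=np.linalg.inv(d["world_to_cam"])
    return p@W[:3,:3].T+W[:3,3]
E
python3 - <<'E'
from h import *
s=sense();print(s)
for n in("scene","top"):
    d=read_camera(n); cv2.imwrite(f"pics/{n}0.png",d["color"]); np.savez(f"{n}0.npz",**d)
    print(n,np.linalg.inv(d["world_to_cam"]).round(3).tolist(),d["fx"],(d["range_z"]>0).mean())
E
```

```text
{'clock': 0.0, 'joint_pos': array([-1.29200840e+00,  4.23846894e-01,  1.63070125e+00,  1.40869219e-05,
        1.08858984e+00, -1.90050939e-02]), 'joint_velocities': array([ 0.0004323 , -0.00123801, -0.00096848,  0.00077423, -0.00163672,
       -0.00024724]), 'effort': array([ 1.28287145e-03, -5.57383633e+01, -2.81742471e+01,  1.46716883e-05,
        7.33194582e-03, -1.00796495e-05]), 'position': array([ 0.18325558, -0.59695455,  0.23053749]), 'ee_rot': array([-3.14004784e+00, -4.18356894e-05,  2.97786447e-01]), 'wrist_force': array([ 0.4389193 ,  0.31607567, -0.20312018]), 'moment': array([-0.00120851,  0.07953291,  0.02824486]), 'grip_width': 0.08533716752743764}
scene [[-0.453, 0.727, -0.517, 1.019], [0.891, 0.379, -0.248, 0.255], [0.015, -0.573, -0.819, 0.919], [0.0, 0.0, 0.0, 1.0]] 399.15074314356474 0.9960034013605442
top [[-0.013, -0.992, 0.125, 0.373], [-1.0, 0.016, 0.02, 0.011], [-0.021, -0.125, -0.992, 1.04], [0.0, 0.0, 0.0, 1.0]] 382.4943917656429 0.9963307823129252
```

View pics/scene0.png

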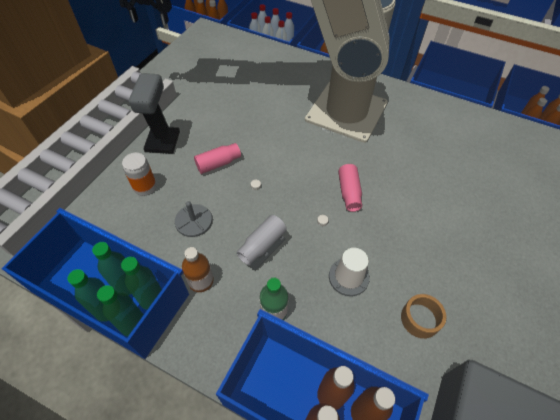

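View pics/top0.png

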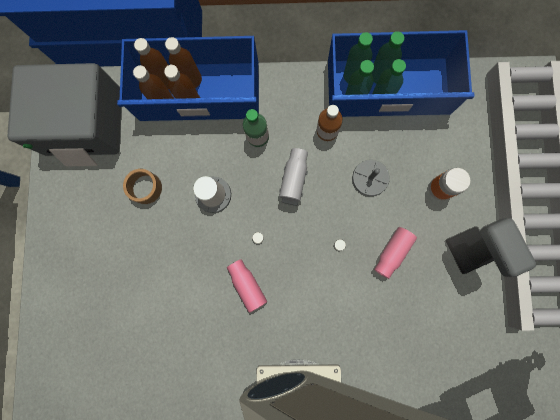

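The grey bottle is at top (293,177) / scene (262,240), with its narrower neck away from the robot. It could be confused with the pink bottles at top (247,287) and (396,252), which I exclude by colour. The bare peg is at top (371,178), and the cup stand at (208,192) has the cup on it. Next I'll measure these and check a close crop.

```bash
python3 - <<'E'
from h import *
for n,(bx,px) in {"top":((265,135,325,220),(345,150,400,205)),"scene":((228,205,298,275),(165,190,220,245))}.items():
    d=dict(np.load(n+"0.npz")); P=cloud(d); c=d["color"]
    def box(b): return P[b[1]:b[3],b[0]:b[2]].reshape(-1,3)
    q=box(bx); q=q[(q[:,2]>0.06)&(q[:,2]<0.11)]
    m=np.median(q,0); w=q[:,:2]-q[:,:2].mean(0); a=np.linalg.svd(w,full_matrices=False)[2][0]; a*=np.sign(a[0])
    t=w@a; print(n,"bottle",len(q),q.mean(0),a,np.degrees(np.arctan2(a[1],a[0])),"ends",q[:,:2].mean(0)+a*t.min(),q[:,:2].mean(0)+a*t.max(),"zmax",np.percentile(q[:,2],99))
    for s in np.arange(t.min(),t.max(),.015):
        k=(t>=s)&(t<s+.015); o=w[k]@[-a[1],a[0]]; print(round(s-t.min(),3),k.sum(),np.percentile(q[k,2],98).round(4),o.min().round(4),o.max().round(4))
    q=box(px); r=q[(q[:,2]>0.03)&(q[:,2]<.1)]; print("peg",len(r),r[:,:2].mean(0),r[:,2].max(), r[r[:,2]>.075].mean(0))
    k=q[(q[:,2]>0.006)&(q[:,2]<.02)]; print("disc",cv2.minEnclosingCircle(k[:,:2].astype(np.float32)),k.mean(0))
c=cv2.imread("pics/top0.png")[120:230,250:420]; e=cv2.imread("pics/scene0.png")[180:290,155:325]
cv2.imwrite("pics/crop.png",cv2.resize(np.hstack([c,e]),None,fx=2.3,fy=2.3,interpolation=cv2.INTER_CUBIC))
# heights of everything
d=dict(np.load("top0.npz"));P=cloud(d)
for nm,u,v in [("drinkA",254,118),("drinkB",332,112),("cup",206,188),("capa",258,238),("capb",340,245),("can",457,180),("tape",142,170),("pink1",247,287),("pink2",396,252)]: print(nm,P[v,u].round(3))
E
```

```text
top bottle 1031 [0.59345374 0.00435239 0.08506164] [ 0.97762959 -0.21033398] -12.141925231450584 ends [0.53495723 0.01693773] [ 0.68682201 -0.0157355 ] zmax 0.0950963285505395
0.0 154 0.0953 -0.0262 0.0288
0.015 125 0.0933 -0.0268 0.0286
0.03 126 0.0948 -0.0268 0.0285
0.045 121 0.0936 -0.0268 0.0279
0.06 126 0.0947 -0.0268 0.0281
0.075 124 0.095 -0.0273 0.0283
0.09 91 0.0925 -0.0249 0.0256
0.105 97 0.0895 -0.0218 0.0223
0.12 66 0.0889 -0.0218 0.0216Traceback (most recent call last):
  File "<stdin>", line 9, in <module>
    return _quantile_unchecked(
        a, q, axis, out, overwrite_input, method, keepdims, weights)
    return _ureduce(a,
                    func=_quantile_ureduce_func,
    ...<5 lines>...
                    overwrite_input=overwrite_input,
                    method=method)
    r = func(a, **kwargs)
    result = _quantile(arr,
                       quantiles=q,
    ...<2 lines>...
                       out=out,
                       weights=wgt)
    slices_having_nans = np.isnan(arr[-1, ...])
                                  ~~~^^^^^^^^^
IndexError: index -1 is out of bounds for axis 0 with size 0
```

```bash
python3 - <<'E'
from h import *
for n,(bx,px) in {"top":((265,135,325,220),(345,150,400,205)),"scene":((228,205,298,275),(165,190,220,245))}.items():
    d=dict(np.load(n+"0.npz")); P=cloud(d); c=d["color"]
    def box(b): return P[b[1]:b[3],b[0]:b[2]].reshape(-1,3)
    q=box(bx); q=q[(q[:,2]>0.065)&(q[:,2]<0.11)]
    (cc,sz,an)=cv2.minAreaRect(q[:,:2].astype(np.float32)); 
    w=q[:,:2]-np.mean(q[:,:2],0); a=np.linalg.svd(w,full_matrices=False)[2][0]; a*=np.sign(a[0]); t=w@a
    print(n,cc,sz,an,"ax",a,"extent",[(np.mean(q[:,:2],0)+a*np.percentile(t,k)).round(4).tolist() for k in(.3,99.7)],np.ptp(np.percentile(t,(.3,99.7))))
    q=box(px); r=q[(q[:,2]>0.03)&(q[:,2]<.1)]; print("peg",len(r),r[:,:2].mean(0),r[:,2].max(), r[r[:,2]>.075].mean(0))
    k=q[(q[:,2]>0.007)&(q[:,2]<.02)]; print("disc",cv2.minEnclosingCircle(k[:,:2].astype(np.float32)),k.mean(0))
c=cv2.imread("pics/top0.png")[120:230,250:420]; e=cv2.imread("pics/scene0.png")[180:290,155:325]
cv2.imwrite("pics/crop.png",cv2.resize(np.hstack([c,e]),None,fx=2.3,fy=2.3,interpolation=cv2.INTER_CUBIC))
d=dict(np.load("top0.npz"));P=cloud(d)
for nm,u,v in [("drinkA",254,118),("drinkB",332,112),("cup",206,188),("capa",258,238),("capb",340,245),("can",457,180),("tape",142,170),("pink1",247,287),("pink2",396,252)]: print(nm,P[v,u].round(3))
E
```

```text
top (0.5991217494010925, 0.003746088594198227) (0.05563860386610031, 0.13084116578102112) 77.48783874511719 ax [ 0.97594162 -0.21803198] extent [[0.5353, 0.0172], [0.6622, -0.0111]] 0.1299910233553016
peg 58 [ 0.5977104  -0.20311593] 0.09035450247304233 [ 0.59915745 -0.20411685  0.08528348]
disc ((0.6003339290618896, -0.20495641231536865), 0.05029820278286934) [ 0.59855614 -0.20456621  0.0115076 ]
scene (0.5992210507392883, 0.004942405968904495) (0.05203758925199509, 0.1304415464401245) 78.0289535522461 ax [ 0.97150132 -0.23703412] extent [[0.5376, 0.0246], [0.6634, -0.0061]] 0.12956422685762306
peg 88 [ 0.60250934 -0.20366055] 0.09295071651009124 [ 0.60161163 -0.20427089  0.08571349]
disc ((0.60814368724823, -0.2096583992242813), 0.05859750881791115) [ 0.60342605 -0.20302493  0.01349737]
drinkA [0.715 0.098 0.164]
drinkB [ 0.731 -0.089  0.15 ]
cup [0.56  0.226 0.099]
capa [0.437 0.103 0.015]
capb [ 0.416 -0.116  0.013]
can [ 0.566 -0.394  0.111]
tape [0.622 0.411 0.047]
pink1 [0.311 0.128 0.057]
pink2 [ 0.394 -0.252  0.054]
```

View pics/crop.png

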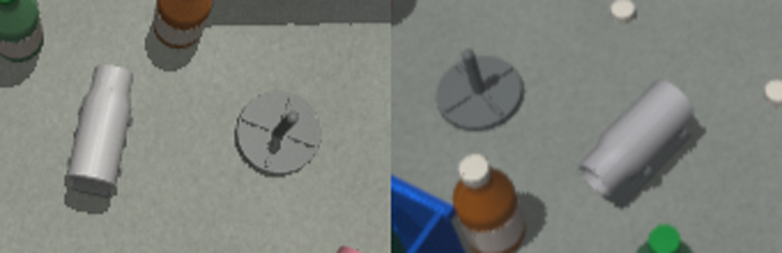

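The crop shows the grey steel bottle with its neck at the upper left end (crop 115,75), its open mouth in the scene view at (597,178), and the bare peg at (285,125). Both views agree to a few mm:
- **Bottle:** centre (0.599, 0.004), yaw about -12.5°.
- **Peg:** (0.600, -0.2045).

I'll grip with the tool tilted 45° forward-down, about 40 mm from the bottom. A half turn about the tool axis then puts the bottle mouth down.

{"fn": "carry_out", "kwargs": {
  "motion": [
    [1.5,6,0.3,0,0,-3.7,1],
    [1.5,6,0.3,0,0,-3.7,1],
    [1.5,6,0.3,0,0,-3.7,1],
    [1.5,6,0.3,0,0,-3.7,1],
    [4,4.6,0.3,0,0,-3.7,1],
    [4,4.6,0.3,0,0,-3.7,1],
    [4,4.6,0.3,0,0,-3.7,1],
    [4,4.6,0.3,0,0,-3.7,1]
  ],
  "squeeze": 60
}}

```text
clock: 1.1
position: [0.4043, -0.1717, 0.2555]
ee_rot: [3.141, -0.0, -0.221]
wrist_force: [0.8, -1.1, 0.0]
grip_width: 0.0855
```

```bash
python3 -c "
from h import *
s=sense();print(s['joint_pos'].round(3).tolist(),s['position'].tolist(),s['ee_rot'].tolist())"
```

```text
[-0.429, 0.112, 1.998, -0.0, 1.031, 1.363] [0.4043301617303588, -0.17172590884847685, 0.25549090447992484] [3.1414345699976582, -0.0003580712997497404, -0.22096016226006854]
```

{"fn": "carry_out", "kwargs": {
  "motion": [
    [2,5.5,0,0,0,0,1],
    [2,5.5,0,0,0,0,1],
    [1,5,0,0,0,0,1],
    [0,4,0,0,0,0,1],
    [0,0,0,-1.95,-8.8,0,1],
    [0,0,0,-1.95,-8.8,0,1],
    [0,0,0,0,0,0,1]
  ]
}}

```text
clock: 1.98
position: [0.4506, 0.027, 0.2543]
ee_rot: [3.141, -0.312, -0.217]
wrist_force: [0.3, -0.3, 0.2]
grip_width: 0.0856
```

```bash
python3 -c "
from h import *
s=sense();print(s['joint_pos'].round(3).tolist(),s['position'].tolist(),s['ee_rot'].tolist())"
```

```text
[0.097, 0.007, 2.155, -0.151, 0.688, 1.987] [0.45062173261299443, 0.02695212938227738, 0.25430281820823886] [3.140831914136438, -0.31162174488308403, -0.216817991713113]
```

```bash
cat > k.py <<'E'
import numpy as np
from scipy.spatial.transform import Rotation as Ro
from scipy.optimize import least_squares
D=[([-1.292,.42385,1.6307,0,1.0886,-.019],[.18325558,-.59695455,.23053749],[-3.14,0,.2978]),
([-0.429,0.112,1.998,-0.0,1.031,1.363],[0.40433,-0.171726,0.25549],[3.14143,-.00036,-.22096]),
([0.097,0.007,2.155,-0.151,0.688,1.987],[0.4506217,0.026952,0.2543028],[3.14083,-.31162,-.216818])]
def fk(q,p):
    a1,d1,L2,L3,d6=p
    R=Ro.from_euler('ZYZYZ',[q[0],q[1]+q[2],q[3],q[4],q[5]])
    w=Ro.from_euler('z',q[0]).apply([a1+L2*np.sin(q[1])+L3*np.sin(q[1]+q[2]),0,d1+L2*np.cos(q[1])+L3*np.cos(q[1]+q[2])])
    return w+R.apply([0,0,d6]),R
f=least_squares(lambda p:np.concatenate([fk(q,p)[0]-t for q,t,_ in D]),[0,.25,.57,.46,.3]); p=f.x
off=[(fk(q,p)[1].inv()*Ro.from_euler('xyz',e)) for q,t,e in D]
lo=np.array([-3,-.9,.09,-1.31,.11,-2.54]);hi=np.array([3,2.11,2.58,4.45,2.69,2.54])
def ik(T,R,q0):
    g=lambda q:np.concatenate([(fk(q,p)[0]-T)*3,(R.inv()*fk(q,p)[1]*off[0]).as_rotvec()])
    s=least_squares(g,np.clip(q0,lo+.01,hi-.01),bounds=(lo,hi)); return s.x,s.cost
E
python3 - <<'E'
from k import *
np.set_printoptions(precision=3,suppress=True)
print(p,f.cost,[o.as_rotvec().round(3) for o in off])
def best(T,R):
    out=[]
    for q4 in(0,.5,-.5,1.5,3.14):
        for q6 in(-1.6,0,1.6):
            q,c=ik(T,R,[np.arctan2(T[1],T[0]),.5,1.6,q4,.6,q6])
            if c<1e-6 and not any(np.abs(q-o).max()<.05 for o in out): out.append(q)
    return out
for al in(35,45):
    a=np.radians(al)
    def tool(psi,s): # s=+1 tx up-forward ; -1 down-back
        c=np.array([np.cos(psi),np.sin(psi),0]);z=np.array([0,0,1.])
        tz=c*np.sin(a)-z*np.cos(a) if s>0 else c*np.cos(a)-z*np.sin(a)
        tx=c*np.cos(a)+z*np.sin(a) if s>0 else -c*np.sin(a)-z*np.cos(a)
        return Ro.from_matrix(np.stack([tx,np.cross(tz,tx),tz],1)),tz
    R,tz=tool(np.radians(-12.5),1);G=np.array([.5747,.0097,.065])
    print(al,"grasp");[print(q) for q in best(G+.021*tz,R)]
    for ps in(0,-18.8,-40,-70,20,40,60,90):
        R,tz=tool(np.radians(ps),-1);G=np.array([.6,-.2045,.106])
        b=best(G+.021*tz,R); print(al,"final",ps);[print(q) for q in b]
E
```

```text
Traceback (most recent call last):
  File "k.py", line 12, in <module>
    f=least_squares(lambda p:np.concatenate([fk(q,p)[0]-t for q,t,_ in D]),[0,.25,.57,.46,.3]); p=f.x
  File "k.py", line 12, in <lambda>
    f=least_squares(lambda p:np.concatenate([fk(q,p)[0]-t for q,t,_ in D]),[0,.25,.57,.46,.3]); p=f.x
                                             ~~^^^^^
  File "k.py", line 9, in fk
    R=Ro.from_euler('ZYZYZ',[q[0],q[1]+q[2],q[3],q[4],q[5]])
  File "scipy/spatial/transform/_rotation.pyx", line 1413, in scipy.spatial.transform._rotation.Rotation.from_euler
ValueError: Expected axis specification to be a non-empty string of upto 3 characters, got ZYZYZ
```

```bash
sed -i "s/R=Ro.from_euler('ZYZYZ',.*/R=Ro.from_euler('ZYZ',[q[0],q[1]+q[2],q[3]])*Ro.from_euler('YZ',[q[4],q[5]])/" k.py
cat > t.py <<'E'
from k import *
np.set_printoptions(precision=3,suppress=True)
print(p,f.cost,[o.as_rotvec().round(3) for o in off])
def best(T,R):
    out=[]
    for q4 in(0,.7,-.7,3.14):
        for q6 in(-1.6,0,1.6):
            q,c=ik(T,R,[np.arctan2(T[1],T[0]),.5,1.6,q4,.6,q6])
            if c<1e-6 and not any(np.abs(q-o).max()<.05 for o in out): out.append(q)
    return out
for al in(35,45):
    a=np.radians(al)
    def tool(psi,s):
        c=np.array([np.cos(psi),np.sin(psi),0]);z=np.array([0,0,1.])
        tz=c*np.sin(a)-z*np.cos(a) if s>0 else c*np.cos(a)-z*np.sin(a)
        tx=c*np.cos(a)+z*np.sin(a) if s>0 else -c*np.sin(a)-z*np.cos(a)
        return Ro.from_matrix(np.stack([tx,np.cross(tz,tx),tz],1)),tz
    # note final for general alpha: tx chosen so that bottle axis = sin(a)tz+cos(a)tx = down
    R,tz=tool(np.radians(-12.5),1);G=np.array([.5747,.0097,.065])
    print(al,"grasp");[print(q) for q in best(G+.021*tz,R)]
    for ps in(0,-18.8,-40,-70,20,40,70):
        R,tz=tool(np.radians(ps),-1);G=np.array([.6,-.2045,.106])
        b=best(G+.021*tz,R); print(al,"final",ps);[print(q) for q in b]
E
time python3 t.py
```

```text
[0.026 0.167 0.566 0.412 0.262] 0.0001892267817649431 [array([0.   , 0.   , 1.571]), array([ 0.   , -0.   ,  1.571]), array([ 0.   , -0.   ,  1.571])]
35 grasp
[ 0.09   0.535  2.293  3.719  0.324 -1.869]
35 final 0
[-0.47   0.582  2.278  2.542  0.717  1.764]
35 final -18.8
[-0.329  0.573  2.314  3.141  0.705  1.571]
35 final -40
[-0.171  0.585  2.268  3.815  0.721  1.352]
35 final -70
35 final 20
[-0.581  0.613  2.171  1.945  0.783  1.98 ]
35 final 40
[-0.636  0.663  2.017  1.467  0.928  2.142]
35 final 70
[-0.632  0.762  1.748  0.984  1.237  2.215]
45 grasp
[ 0.114  0.58   2.379  3.552  0.615 -1.673]
45 final 0
[-0.444  0.532  2.203  2.362  0.447  1.974]
45 final -18.8
[-0.329  0.522  2.233  3.141  0.398  1.571]
45 final -40
[-0.2    0.535  2.196  4.008  0.459  1.126]
45 final -70
45 final 20
[-0.538  0.565  2.115  1.724  0.588  2.243]
45 final 40
[-0.589  0.615  1.985  1.291  0.784  2.347]
45 final 70
[-0.592  0.708  1.754  0.872  1.111  2.318]
real	0m5.437s
user	0m6.015s
sys	0m0.064s
```

```bash
python3 - <<'E'
s=open('k.py').read()
s=s.replace("a1,d1,L2,L3,d6=p","a1,d1,L2,L3,d6,e=p").replace("+L3*np.sin(q[1]+q[2]),0","+L3*np.sin(q[1]+q[2])+e*np.cos(q[1]+q[2]),0").replace("+L3*np.cos(q[1]+q[2])])","+L3*np.cos(q[1]+q[2])-e*np.sin(q[1]+q[2])])").replace(".46,.3]",".46,.3,0]")
open('k.py','w').write(s)
E
cat > t2.py <<'E'
from k import *
from station import sense
np.set_printoptions(precision=3,suppress=True)
print(p,f.cost)
a=np.radians(45);c=np.array([np.cos(np.radians(-12.5)),np.sin(np.radians(-12.5)),0]);z=np.array([0,0,1.])
tz=(c-z)*.7071;tx=(c+z)*.7071
R=Ro.from_matrix(np.stack([tx,np.cross(tz,tx),tz],1));G=np.array([.5747,.0097,.065])
q0=sense()['joint_pos']
for h in(0,.06,.12,.18):
    q,cst=ik(G+.021*tz-h*tz+[0,0,.03 if h else 0],R,[.1,.5,2.3,3.5,.6,-1.67]); print(h,q,cst)
    if h==.12: qp=q
qf,cst=ik(np.array([.6,-.2045,.106])+.021*tz,Ro.from_matrix(np.stack([-tx,-np.cross(tz,tx),tz],1)),[-.3,.5,2.2,3,.5,1.57]);print("final",qf,cst)
N=24;Q=[q0+(qp-q0)*i/N+np.array([0,0,0,0,.25,0])*np.sin(np.pi*i/N)for i in range(N+1)]
F=[fk(q,p) for q in Q]
P,Rr=fk(q0,p);Pc=P.copy();Rc=Rr
for i in range(1,N+1):
    d=((F[i][0]-Pc)*100).round(1); w=np.degrees((F[i][1]*Rc.inv()).as_rotvec()).round(1)
    Pc=Pc+d/100;Rc=Ro.from_rotvec(np.radians(w))*Rc
    print([*d.tolist(),*w.tolist(),1],np.linalg.norm(w).round(1),Pc.round(3))
E
python3 t2.py
```

```text
[-0.059 -0.452  0.663  0.224  0.222 -0.455] 0.0001696270727972211
0 [ 0.091  0.035  2.58   4.066  0.27  -2.24 ] 0.00781358775404255
0.06 [ 0.125 -0.055  2.58   4.253  0.267 -2.416] 0.0005215373388322823
0.12 [ 0.158 -0.119  2.58   4.395  0.269 -2.54 ] 0.0002139580418023009
0.18 [ 0.183 -0.179  2.58   4.41   0.268 -2.54 ] 0.004123318907798441
final [-0.36   0.07   2.537  2.749  0.265  1.851] 1.2515182924365544e-29
[-1.0, 2.7, -0.8, 5.7, 2.5, 4.4, 1] 7.6 [0.44  0.049 0.244]
[-0.7, 2.8, -0.4, 6.2, 1.3, 4.4, 1] 7.7 [0.433 0.077 0.24 ]
[-0.4, 2.8, -0.0, 6.4, -0.2, 4.3, 1] 7.7 [0.429 0.105 0.24 ]
[-0.0, 2.7, 0.4, 6.4, -1.6, 3.8, 1] 7.6 [0.429 0.132 0.244]
[0.3, 2.4, 0.9, 6.3, -2.9, 3.2, 1] 7.6 [0.432 0.156 0.253]
[0.7, 2.1, 1.1, 5.9, -4.2, 2.2, 1] 7.6 [0.439 0.177 0.264]
[1.1, 1.7, 1.3, 5.3, -5.2, 1.2, 1] 7.5 [0.45  0.194 0.277]
[1.3, 1.2, 1.5, 4.5, -5.9, -0.0, 1] 7.4 [0.463 0.206 0.292]
[1.5, 0.6, 1.4, 3.5, -6.4, -1.3, 1] 7.4 [0.478 0.212 0.306]
[1.7, -0.0, 1.4, 2.4, -6.4, -2.6, 1] 7.3 [0.495 0.212 0.32 ]
[1.8, -0.6, 1.1, 1.3, -6.1, -3.7, 1] 7.3 [0.513 0.206 0.331]
[1.7, -1.1, 0.9, 0.1, -5.4, -4.7, 1] 7.2 [0.53  0.195 0.34 ]
[1.6, -1.6, 0.4, -1.0, -4.5, -5.5, 1] 7.2 [0.546 0.179 0.344]
[1.4, -2.0, 0.0, -1.9, -3.2, -6.0, 1] 7.1 [0.56  0.159 0.344]
[1.0, -2.2, -0.5, -2.6, -1.8, -6.2, 1] 7.0 [0.57  0.137 0.339]
[0.7, -2.4, -0.9, -3.2, -0.3, -6.1, 1] 6.9 [0.577 0.113 0.33 ]
[0.2, -2.3, -1.4, -3.4, 1.3, -5.8, 1] 6.8 [0.579 0.09  0.316]
[-0.1, -2.1, -1.8, -3.4, 2.6, -5.1, 1] 6.7 [0.578 0.069 0.298]
[-0.6, -1.9, -2.0, -3.1, 3.8, -4.2, 1] 6.5 [0.572 0.05  0.278]
[-0.9, -1.5, -2.3, -2.6, 4.7, -3.3, 1] 6.3 [0.563 0.035 0.255]
[-1.2, -1.0, -2.4, -1.8, 5.3, -2.2, 1] 6.0 [0.551 0.025 0.231]
[-1.4, -0.5, -2.4, -1.0, 5.5, -1.1, 1] 5.7 [0.537 0.02  0.207]
[-1.4, -0.0, -2.3, -0.2, 5.3, -0.2, 1] 5.3 [0.523 0.02  0.184]
[-1.5, 0.3, -2.1, 0.6, 4.9, 0.6, 1] 5.0 [0.508 0.023 0.163]
```

```bash
python3 - <<'E'
s=open('k.py').read()
s=s.replace("d6,e=p","d6,e,b=p").replace("e*np.cos(q[1]+q[2]),0,","e*np.cos(q[1]+q[2]),b,").replace(".3,0]",".3,0,.012]")
s=s.replace("for q,t,_ in D])","for q,t,_ in D]+[[p[5]*.01]])")
open('k.py','w').write(s)
E
python3 t2.py
```

```text
[-0.008  0.268  0.571  0.473  0.299  0.044  0.012] 1.5747759291405414e-07
0 [ 0.105  0.62   2.298  3.566  0.577 -1.701] 9.955109645681844e-28
0.06 [ 0.144  0.409  2.368  3.741  0.46  -1.859] 6.812990298936269e-20
0.12 [ 0.193  0.258  2.425  3.953  0.4   -2.043] 8.061688706405445e-24
0.18 [ 0.256  0.091  2.461  4.329  0.355 -2.387] 1.560585977863435e-27
final [-0.405  0.552  2.181  2.789  0.39   1.766] 4.908820590240555e-22
[-1.7, 3.3, -1.3, 5.1, 3.3, 3.9, 1] 7.2 [0.434 0.06  0.241]
[-1.5, 3.4, -0.8, 5.6, 2.4, 3.9, 1] 7.2 [0.419 0.094 0.233]
[-1.1, 3.5, -0.3, 6.0, 1.1, 3.9, 1] 7.2 [0.408 0.129 0.23 ]
[-0.7, 3.4, 0.3, 6.2, -0.0, 3.5, 1] 7.1 [0.401 0.163 0.233]
[-0.2, 3.3, 0.7, 6.2, -1.3, 3.0, 1] 7.0 [0.399 0.196 0.24 ]
[0.2, 2.9, 1.1, 6.1, -2.3, 2.3, 1] 6.9 [0.401 0.225 0.251]
[0.8, 2.6, 1.4, 5.6, -3.4, 1.4, 1] 6.7 [0.409 0.251 0.265]
[1.2, 2.0, 1.5, 5.1, -4.3, 0.5, 1] 6.7 [0.421 0.271 0.28 ]
[1.6, 1.4, 1.6, 4.3, -4.9, -0.6, 1] 6.5 [0.437 0.285 0.296]
[1.9, 0.8, 1.6, 3.4, -5.3, -1.6, 1] 6.5 [0.456 0.293 0.312]
[2.1, 0.1, 1.4, 2.3, -5.4, -2.6, 1] 6.4 [0.477 0.294 0.326]
[2.3, -0.5, 1.1, 1.2, -5.2, -3.6, 1] 6.4 [0.5   0.289 0.337]
[2.3, -1.2, 0.7, -0.1, -4.7, -4.3, 1] 6.4 [0.523 0.277 0.344]
[2.1, -1.8, 0.3, -1.1, -4.0, -4.9, 1] 6.4 [0.544 0.259 0.347]
[1.8, -2.3, -0.2, -2.1, -3.0, -5.3, 1] 6.4 [0.562 0.236 0.345]
[1.5, -2.6, -0.7, -3.0, -1.9, -5.4, 1] 6.5 [0.577 0.21  0.338]
[1.0, -2.9, -1.2, -3.7, -0.6, -5.4, 1] 6.6 [0.587 0.181 0.326]
[0.4, -2.9, -1.6, -4.1, 0.7, -5.2, 1] 6.7 [0.591 0.152 0.31 ]
[-0.1, -3.0, -2.0, -4.2, 1.9, -4.6, 1] 6.5 [0.59  0.122 0.29 ]
[-0.7, -2.7, -2.3, -4.1, 3.0, -4.1, 1] 6.5 [0.583 0.095 0.267]
[-1.3, -2.4, -2.5, -3.8, 4.0, -3.4, 1] 6.5 [0.57  0.071 0.242]
[-1.7, -2.0, -2.6, -3.2, 4.8, -2.7, 1] 6.4 [0.553 0.051 0.216]
[-2.2, -1.6, -2.6, -2.5, 5.2, -2.0, 1] 6.1 [0.531 0.035 0.19 ]
[-2.4, -1.0, -2.5, -1.8, 5.6, -1.2, 1] 6.0 [0.507 0.025 0.165]
```

{"fn": "carry_out", "kwargs": {
  "motion": [
    [-1.7,3.3,-1.3,5.1,3.3,3.9,1],
    [-1.5,3.4,-0.8,5.6,2.4,3.9,1],
    [-1.1,3.5,-0.3,6.0,1.1,3.9,1],
    [-0.7,3.4,0.3,6.2,0,3.5,1],
    [-0.2,3.3,0.7,6.2,-1.3,3.0,1],
    [0.2,2.9,1.1,6.1,-2.3,2.3,1],
    [0.8,2.6,1.4,5.6,-3.4,1.4,1],
    [1.2,2.0,1.5,5.1,-4.3,0.5,1]
  ]
}}

```text
clock: 2.98
position: [0.4258, 0.2716, 0.283]
ee_rot: [-2.341, -0.356, 0.005]
wrist_force: [0.2, -0.2, 0.1]
grip_width: 0.0855
```

{"fn": "carry_out", "kwargs": {
  "motion": [
    [1.6,1.4,1.6,4.3,-4.9,-0.6,1],
    [1.9,0.8,1.6,3.4,-5.3,-1.6,1],
    [2.1,0.1,1.4,2.3,-5.4,-2.6,1],
    [2.3,-0.5,1.1,1.2,-5.2,-3.6,1],
    [2.3,-1.2,0.7,-0.1,-4.7,-4.3,1],
    [2.1,-1.8,0.3,-1.1,-4.0,-4.9,1],
    [1.8,-2.3,-0.2,-2.1,-3.0,-5.3,1],
    [1.5,-2.6,-0.7,-3.0,-1.9,-5.4,1]
  ]
}}

```text
clock: 3.98
position: [0.5825, 0.2083, 0.3408]
ee_rot: [-2.078, -0.972, -0.618]
wrist_force: [-0.4, -0.4, 0.4]
grip_width: 0.0856
```

```bash
python3 -c "
from h import *
s=sense();print(s['joint_pos'].round(3).tolist(),s['position'].tolist(),s['ee_rot'].tolist())"
```

```text
[0.154, 0.213, 2.309, 2.596, 0.731, -0.713] [0.5824940330465151, 0.2082718378984906, 0.3407730862915609] [-2.0777759384984673, -0.9715946404922495, -0.6176664845534645]
```

Following the flipped branch as planned.

{"fn": "carry_out", "kwargs": {
  "motion": [
    [1.0,-2.9,-1.2,-3.7,-0.6,-5.4,1],
    [0.4,-2.9,-1.6,-4.1,0.7,-5.2,1],
    [-0.1,-3.0,-2.0,-4.2,1.9,-4.6,1],
    [-0.7,-2.7,-2.3,-4.1,3.0,-4.1,1],
    [-1.3,-2.4,-2.5,-3.8,4.0,-3.4,1],
    [-1.7,-2.0,-2.6,-3.2,4.8,-2.7,1],
    [-2.2,-1.6,-2.6,-2.5,5.2,-2.0,1],
    [-2.4,-1.0,-2.5,-1.8,5.6,-1.2,1]
  ]
}}

```text
clock: 4.97
position: [0.5113, 0.0232, 0.1664]
ee_rot: [3.139, -0.79, -0.221]
wrist_force: [0.7, -0.3, -0.6]
grip_width: 0.0851
```

{"fn": "carry_out", "kwargs": {
  "motion": [
    [0,0,0,0,0,0,1],
    [0,0,0,0,0,0,1]
  ]
}}

```text
clock: 5.22
position: [0.5116, 0.0243, 0.1674]
ee_rot: [-3.14, -0.793, -0.221]
wrist_force: [-0.2, -0.4, 0.0]
grip_width: 0.0856
```

```bash
cat > goal.py <<'E'
from h import *
from k import Ro,np
def goal(psi=-12.5,flip=1,G=(.5747,.0097,.065),deep=.021):
    c=np.array([np.cos(np.radians(psi)),np.sin(np.radians(psi)),0]);z=np.array([0,0,1.])
    tz=(c-z)*.70711;tx=(c+z)*.70711*flip
    return np.array(G)+deep*tz,Ro.from_matrix(np.stack([tx,np.cross(tz,tx),tz],1)),tz
def now():
    s=sense(); return s['position'],Ro.from_euler('xyz',s['ee_rot']),s
E
python3 - <<'E'
from goal import *
p,R,s=now(); T,RT,tz=goal()
print(s['joint_pos'].round(3),p.round(4),"to grasp cm",((T-p)*100).round(2),"along tz",(tz@(T-p)*100).round(2),"rot",np.degrees((RT*R.inv()).as_rotvec()).round(2),tz)
d=read_camera("wrist"); cv2.imwrite("pics/w1.png",d["color"])
E
```

```text
[ 0.192  0.307  2.387  3.927  0.414 -2.014] [0.5116 0.0243 0.1674] to grasp cm [  7.76  -1.79 -11.72] along tz 13.92 rot [0.02 0.42 0.1 ] [ 0.69034867 -0.15304662 -0.70711   ]
```

View pics/w1.png

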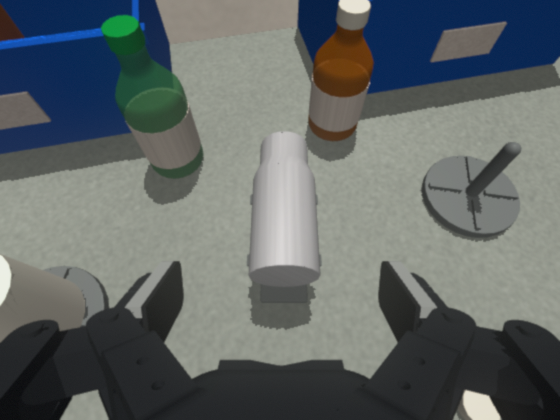

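The wrist view shows the steel bottle centred between the open fingers: bottle at column 283, fingers at columns 165 and 395. I'll descend along the tool axis.

{"fn": "carry_out", "kwargs": {
  "motion": [
    [-1.8,0.3,-1.9,0,0.4,0,1],
    [1.9,-0.4,-2.0,0,0,0,1],
    [1.9,-0.4,-2.0,0,0,0,1],
    [1.9,-0.4,-2.0,0,0,0,1],
    [1.9,-0.4,-1.9,0,0,0,1],
    [1.1,-0.3,-1.1,0,0,0,1],
    [0.8,-0.2,-0.8,0,0,0,1],
    [0,0,0,0,0,0,1]
  ]
}}

```text
clock: 6.28
position: [0.5867, 0.0064, 0.0493]
ee_rot: [3.141, -0.782, -0.219]
wrist_force: [0.3, -0.2, -0.4]
grip_width: 0.085
```

```bash
python3 - <<'E'
from goal import *
p,R,s=now(); T,RT,tz=goal()
print(s['joint_pos'].round(3),p.round(4),"to grasp cm",((T-p)*100).round(2),"rot",np.degrees((RT*R.inv()).as_rotvec()).round(2),s['wrist_force'])
d=read_camera("wrist"); cv2.imwrite("pics/w2.png",d["color"])
E
```

```text
[ 0.107  0.673  2.244  3.573  0.573 -1.704] [0.5867 0.0064 0.0493] to grasp cm [0.25 0.01 0.09] rot [-0.   -0.21  0.08] [ 0.30957788 -0.22769045 -0.39297381]
```

View pics/w2.png

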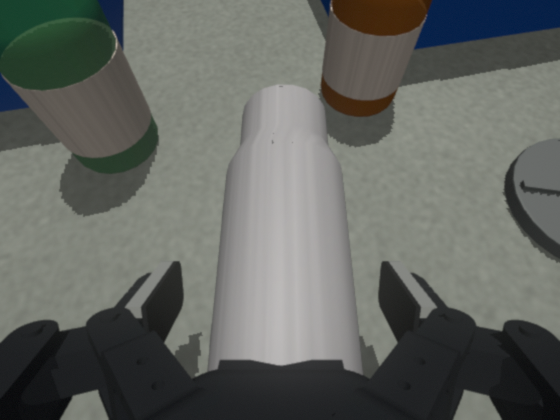

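The bottle lies symmetrically between the pads (centre column 284, gripper 281). I'll close the fingers and lift.

{"fn": "carry_out", "kwargs": {
  "motion": [
    [0.2,0,0.1,0,0,0,1],
    [0,0,0,0,0,0,0],
    [0,0,0,0,0,0,0],
    [0,0,0,0,0,0,0],
    [0,0,0,0,0,0,0],
    [0,0,0,0,0,0,0]
  ],
  "squeeze": 60
}}

```text
clock: 7.08
position: [0.5873, 0.0049, 0.0513]
ee_rot: [3.141, -0.783, -0.223]
wrist_force: [-8.6, -9.2, 13.7]
grip_width: 0.0557
```

{"fn": "carry_out", "kwargs": {
  "motion": [
    [0,0,0.5,0,0,0,0],
    [0,0,1.5,0,0,0,0],
    [0,0,2.5,0,0,0,0],
    [0,0,3.0,0,0,0,0],
    [0,0,3.0,0,0,0,0],
    [0,0,3.0,0,0,0,0],
    [0,0,2.5,0,0,0,0],
    [0,0,1.5,0,0,0,0]
  ]
}}

```text
clock: 8.07
position: [0.5878, 0.0058, 0.2223]
ee_rot: [-3.132, -0.792, -0.225]
wrist_force: [0.0, -0.0, -2.1]
grip_width: 0.0554
```

```bash
python3 - <<'E'
from goal import *
from k import ik
p,R,s=now(); tz=R.as_matrix()[:,2]
print(s['joint_pos'].round(3),p.round(4),s['wrist_force'],s['grip_width'],"tz",tz)
q=s['joint_pos']
# half turn about tool z in place, in +10 deg steps, then above the peg
for i in range(1,19):
    q,c=ik(p+np.array([.0,-.2*i/18,.05*i/18]),Ro.from_rotvec(tz*np.radians(10*i))*R,q)
    if i%3==0: print(i,q.round(2),c)
E
```

```text
[ 0.102  0.244  2.215  4.355  0.237 -2.542] [0.5878 0.0058 0.2223] [ 0.04813483 -0.02382883 -2.1346641 ] 0.05537614553201256 tz [ 0.6958599  -0.1496207  -0.70241913]
3 [ 0.01  0.2   2.23  4.31  0.17 -2.05] 1.9875435830379784e-30
6 [-0.07  0.18  2.22  4.22  0.11 -1.5 ] 1.2019787592188985e-26
9 [-0.14  0.18  2.23  3.8   0.11 -0.6 ] 0.0005705250226942896
12 [-0.28  0.18  2.22  2.42  0.11  1.21] 0.0011961495704727496
15 [-0.34  0.17  2.18  1.57  0.11  2.54] 0.00021921869367956285
18 [-0.38  0.18  2.18  2.06  0.11  2.54] 0.001882178070475324
```

```bash
python3 - <<'E'
from goal import *
from k import ik,fk,p as kp,off
p,R,s=now();print("fk err",fk(s['joint_pos'],kp)[0]-p)
for psi in(0,10,20,30,40,50,60,70):
    q=[-.55,.5,2.0,1.3,.8,2.3]
    for z in (.106,.15,.2,.24):
        T,RT,tz=goal(psi,-1,(.6,-.2045,z)); q,c=ik(T,RT,q); print(psi,z,q.round(2),"BAD" if c>1e-6 else "")
E
```

```text
fk err [ 0.01095505  0.00153289 -0.00502051]
0 0.106 [-0.5   0.56  2.15  2.25  0.45  2.04] 
0 0.15 [-0.5   0.47  2.14  2.06  0.39  2.25] 
0 0.2 [-0.5   0.38  2.12  1.79  0.35  2.54] BAD
0 0.24 [-0.49  0.32  2.13  1.81  0.34  2.54] BAD
10 0.106 [-0.56  0.58  2.11  1.9   0.52  2.2 ] 
10 0.15 [-0.56  0.49  2.1   1.73  0.5   2.39] 
10 0.2 [-0.56  0.4   2.09  1.61  0.49  2.54] BAD
10 0.24 [-0.56  0.35  2.11  1.61  0.5   2.54] BAD
20 0.106 [-0.6   0.6   2.06  1.62  0.61  2.3 ] 
20 0.15 [-0.6   0.51  2.05  1.49  0.62  2.46] 
20 0.2 [-0.61  0.43  2.05  1.43  0.63  2.54] BAD
20 0.24 [-0.62  0.38  2.06  1.43  0.65  2.54] BAD
30 0.106 [-0.64  0.62  1.99  1.4   0.72  2.35] 
30 0.15 [-0.64  0.54  1.98  1.3   0.74  2.48] 
30 0.2 [-0.64  0.47  1.98  1.26  0.77  2.54] BAD
30 0.24 [-0.66  0.41  1.99  1.26  0.79  2.54] BAD
40 0.106 [-0.66  0.65  1.92  1.21  0.83  2.38] 
40 0.15 [-0.66  0.58  1.91  1.14  0.86  2.48] 
40 0.2 [-0.66  0.5   1.9   1.11  0.9   2.54] BAD
40 0.24 [-0.68  0.45  1.91  1.11  0.93  2.54] BAD
50 0.106 [-0.66  0.68  1.84  1.06  0.94  2.38] 
50 0.15 [-0.66  0.61  1.83  1.02  0.98  2.46] 
50 0.2 [-0.67  0.54  1.81  0.97  1.03  2.54] BAD
50 0.24 [-0.68  0.49  1.81  0.98  1.07  2.54] BAD
60 0.106 [-0.66  0.71  1.75  0.94  1.06  2.36] 
60 0.15 [-0.66  0.65  1.75  0.9   1.1   2.43] 
60 0.2 [-0.66  0.58  1.73  0.87  1.16  2.5 ] 
60 0.24 [-0.67  0.53  1.71  0.86  1.2   2.54] BAD
70 0.106 [-0.65  0.75  1.67  0.82  1.17  2.33] 
70 0.15 [-0.65  0.69  1.66  0.8   1.22  2.38] 
70 0.2 [-0.65  0.62  1.64  0.78  1.28  2.45] 
70 0.24 [-0.65  0.57  1.62  0.77  1.33  2.5 ]
```

```bash
python3 - <<'E'
s=open('k.py').read()
s=s.replace("-.216818])]","-.216818]),\n([0.154,0.213,2.309,2.596,0.731,-0.713],[0.582494,0.2082718,0.340773],[-2.0777759,-.9715946,-.6176665]),\n([.192,.307,2.387,3.927,.414,-2.014],[.5116,.0243,.1674],[-3.14,-.793,-.221]),\n([.107,.673,2.244,3.573,.573,-1.704],[.5867,.0064,.0493],[3.141,-.782,-.219]),\n([.102,.244,2.215,4.355,.237,-2.542],[.5878,.0058,.2223],[-3.132,-.792,-.225])]")
s=s.replace("d6,e,b=p","d6,e,b,a5=p").replace("R.apply([0,0,d6])","Ro.from_euler('ZYZ',[q[0],q[1]+q[2],q[3]]).apply(Ro.from_euler('y',q[4]).apply([a5,0,d6]))").replace(".3,0,.012]",".3,0,.012,0]").replace("+[[p[5]*.01]]","")
open('k.py','w').write(s)
E
python3 - <<'E'
from goal import *
from k import ik,fk,D,p as kp,off
print(kp.round(4));[print(((fk(q,kp)[0]-t)*1000).round(1)) for q,t,_ in D]
for psi in(-12.5,-20,-30,-40,-50,-60,-75,-90,60,80):
    q=[-.2,.5,2.2,3.9,.45,1.2] if psi<0 else [-.55,.5,2.0,1.,1,2.3]
    for z in (.106,.15,.2,.24):
        T,RT,tz=goal(psi,-1,(.6,-.2045,z)); q,c=ik(T,RT,q); print(psi,z,q.round(2),"BAD" if c>1e-6 else "")
E
```

```text
[-2.000e-04  3.132e-01  5.633e-01  4.850e-01  3.016e-01  7.790e-02
  1.200e-02 -1.000e-04]
[ 0.1  0.1 -0.1]
[ 0.1 -0.1 -0. ]
[-0.1  0.   0.1]
[ 0.1 -0.  -0.1]
[-0.3  0.  -0.1]
[ 0.1 -0.   0.1]
[ 0.2 -0.1  0.1]
-12.5 0.106 [-0.41  0.59  2.14  2.78  0.39  1.77] 
-12.5 0.15 [-0.41  0.49  2.13  2.67  0.29  1.89] 
-12.5 0.2 [-0.41  0.39  2.12  2.38  0.19  2.19] 
-12.5 0.24 [-0.4   0.31  2.11  2.04  0.14  2.54] BAD
-20 0.106 [-0.35  0.59  2.14  3.15  0.38  1.57] 
-20 0.15 [-0.35  0.49  2.14  3.15  0.27  1.57] 
-20 0.2 [-0.35  0.38  2.12  3.15  0.15  1.56] 
-20 0.24 [-0.35  0.32  2.12  3.16  0.11  1.55] BAD
-30 0.106 [-0.27  0.6   2.13  3.63  0.39  1.3 ] 
-30 0.15 [-0.27  0.5   2.13  3.77  0.31  1.14] 
-30 0.2 [-0.27  0.39  2.11  4.09  0.22  0.81] 
-30 0.24 [-0.27  0.31  2.1   4.45  0.18  0.45] BAD
-40 0.106 [-0.2   0.6   2.1   4.06  0.44  1.08] 
-40 0.15 [-0.2   0.51  2.1   4.24  0.39  0.87] 
-40 0.2 [-0.2   0.41  2.09  4.45  0.35  0.64] BAD
-40 0.24 [-0.21  0.34  2.11  4.45  0.33  0.62] BAD
-50 0.106 [-0.14  0.62  2.06  4.41  0.52  0.92] 
-50 0.15 [-0.15  0.53  2.08  4.45  0.5   0.84] BAD
[... 391 characters left out ...]
  0.68  1.21] BAD
-75 0.2 [-0.12  0.53  2.11  4.45  0.67  1.16] BAD
-75 0.24 [-0.13  0.47  2.12  4.45  0.67  1.12] BAD
-90 0.106 [-0.12  0.73  2.07  4.45  0.73  1.44] BAD
-90 0.15 [-0.13  0.65  2.09  4.45  0.73  1.4 ] BAD
-90 0.2 [-0.13  0.57  2.11  4.45  0.73  1.35] BAD
-90 0.24 [-0.14  0.51  2.13  4.45  0.73  1.31] BAD
60 0.106 [-0.66  0.74  1.72  0.93  1.06  2.37] 
60 0.15 [-0.66  0.67  1.71  0.9   1.11  2.43] 
60 0.2 [-0.66  0.6   1.7   0.87  1.16  2.51] 
60 0.24 [-0.67  0.54  1.69  0.86  1.21  2.54] BAD
80 0.106 [-0.63  0.81  1.55  0.72  1.29  2.29] 
80 0.15 [-0.63  0.74  1.55  0.71  1.33  2.33] 
80 0.2 [-0.63  0.68  1.54  0.7   1.39  2.39] 
80 0.24 [-0.63  0.63  1.53  0.69  1.44  2.43]
```

```bash
cat > path.py <<'E'
from goal import *
from k import ik,fk,p as kp,off,lo,hi
def rows(q0,q1,N,bul=(0,0,0,0,0,0),op=0):
    P,R,s=now(); Pc=P.copy();Rc=R
    for i in range(1,N+1):
        q=q0+(q1-q0)*i/N+np.array(bul)*np.sin(np.pi*i/N)
        Fp,FR=fk(q,kp);FR=FR*off[0]
        d=((Fp-Pc)*100).round(1);w=np.degrees((FR*Rc.inv()).as_rotvec()).round(1)
        Pc=Pc+d/100;Rc=Ro.from_rotvec(np.radians(w))*Rc
        M=Rc.as_matrix();g=Pc-.021*M[:,2];b=(M[:,0]+M[:,2])*.7071
        print(str((d+0.).tolist())[1:-1]+", "+str((w+0.).tolist())[1:-1]+f", {op}] |w|",np.linalg.norm(w).round(1),"tcp",Pc.round(2),"mouth",(g+.09*b).round(2),"bot",(g-.04*b).round(2),q.round(2) if i%4==0 else "")
E
python3 - <<'E'
from path import *
P,R,s=now();q0=s['joint_pos']
T,RT,tz=goal(85,-1,(.6,-.2045,.215));q1,c=ik(T,RT,[-.63,.65,1.54,.7,1.4,2.4]);print(q1.round(3),c)
rows(q0,q1,32,(0,-.25,0,0,.1,0))
E
```

```text
[-0.621  0.676  1.497  0.659  1.466  2.365] 1.2619724016656791e-19
2.4, -2.1, 2.9, 0.4, -5.1, -3.8, 0] |w| 6.4 tcp [ 0.61 -0.02  0.25] mouth [ 0.68 -0.04  0.27] bot [0.56 0.   0.26] 
2.2, -1.9, 3.2, 0.8, -5.5, -3.2, 0] |w| 6.4 tcp [ 0.63 -0.03  0.28] mouth [ 0.7  -0.06  0.31] bot [ 0.58 -0.02  0.29] 
2.2, -1.7, 3.4, 1.2, -6.0, -2.7, 0] |w| 6.7 tcp [ 0.66 -0.05  0.32] mouth [ 0.72 -0.08  0.35] bot [ 0.6  -0.03  0.32] 
1.9, -1.4, 3.6, 1.5, -6.2, -2.0, 0] |w| 6.7 tcp [ 0.67 -0.07  0.35] mouth [ 0.73 -0.1   0.39] bot [ 0.62 -0.04  0.35] [ 0.01  0.2   2.13  3.89  0.43 -1.93]
1.8, -1.2, 3.8, 1.8, -6.3, -1.3, 0] |w| 6.7 tcp [ 0.69 -0.08  0.39] mouth [ 0.74 -0.11  0.44] bot [ 0.64 -0.05  0.38] 
1.5, -0.9, 3.8, 2.0, -6.3, -0.5, 0] |w| 6.6 tcp [ 0.71 -0.09  0.43] mouth [ 0.75 -0.12  0.48] bot [ 0.66 -0.06  0.41] 
1.3, -0.6, 3.7, 2.2, -6.1, 0.4, 0] |w| 6.5 tcp [ 0.72 -0.09  0.47] mouth [ 0.76 -0.13  0.52] bot [ 0.67 -0.07  0.45] 
1.2, -0.3, 3.6, 2.4, -5.9, 1.3, 0] |w| 6.5 tcp [ 0.73 -0.1   0.5 ] mouth [ 0.77 -0.13  0.56] bot [ 0.69 -0.07  0.48] [-0.08  0.17  2.04  3.43  0.62 -1.32]
0.9, 0.0, 3.
[... 2358 characters left out ...]
0.09  0.41] 
-1.7, -2.0, -3.8, 0.5, 10.5, -0.4, 0] |w| 10.5 tcp [ 0.7  -0.09  0.34] mouth [ 0.75 -0.1   0.28] bot [ 0.66 -0.11  0.38] [-0.53  0.53  1.59  1.12  1.35  1.75]
-2.1, -2.2, -3.7, -0.1, 10.7, -1.1, 0] |w| 10.8 tcp [ 0.68 -0.11  0.3 ] mouth [ 0.72 -0.12  0.24] bot [ 0.65 -0.13  0.35] 
-2.3, -2.4, -3.6, -0.5, 10.8, -1.7, 0] |w| 10.9 tcp [ 0.66 -0.14  0.27] mouth [ 0.68 -0.14  0.2 ] bot [ 0.64 -0.15  0.32] 
-2.6, -2.7, -3.4, -1.2, 10.9, -2.3, 0] |w| 11.2 tcp [ 0.63 -0.16  0.23] mouth [ 0.64 -0.17  0.16] bot [ 0.62 -0.18  0.29] 
-2.9, -2.8, -3.2, -1.8, 10.8, -2.7, 0] |w| 11.3 tcp [ 0.6  -0.19  0.2 ] mouth [ 0.6  -0.2   0.13] bot [ 0.6  -0.2   0.26] [-0.62  0.68  1.5   0.66  1.47  2.36]
```

```bash
python3 - <<'E'
from path import *
P,R,s=now();q0=s['joint_pos']
T,RT,tz=goal(85,-1,(.6,-.2045,.215));q1,c=ik(T,RT,[-.63,.65,1.54,.7,1.4,2.4]);np.save("q1.npy",q1);np.save("q0.npy",q0)
rows(q0,q1,40,(0,-.15,0,0,0.1,0))
E
```

```text
1.8, -1.7, 1.8, 0.3, -3.6, -3.0, 0] |w| 4.7 tcp [ 0.61 -0.01  0.24] mouth [ 0.68 -0.03  0.26] bot [0.55 0.   0.25] 
1.9, -1.5, 2.0, 0.5, -3.9, -2.8, 0] |w| 4.8 tcp [ 0.62 -0.03  0.26] mouth [ 0.69 -0.05  0.28] bot [ 0.57 -0.01  0.27] 
1.8, -1.5, 2.1, 0.7, -4.1, -2.4, 0] |w| 4.8 tcp [ 0.64 -0.04  0.28] mouth [ 0.71 -0.07  0.31] bot [ 0.59 -0.02  0.29] 
1.7, -1.3, 2.3, 1.0, -4.4, -2.0, 0] |w| 4.9 tcp [ 0.66 -0.05  0.3 ] mouth [ 0.72 -0.08  0.34] bot [ 0.61 -0.03  0.3 ] [ 0.03  0.24  2.14  3.99  0.39 -2.05]
1.6, -1.1, 2.3, 1.1, -4.6, -1.6, 0] |w| 5.0 tcp [ 0.68 -0.07  0.33] mouth [ 0.73 -0.1   0.36] bot [ 0.62 -0.04  0.32] 
1.6, -1.0, 2.5, 1.4, -4.6, -1.2, 0] |w| 5.0 tcp [ 0.69 -0.08  0.35] mouth [ 0.75 -0.11  0.39] bot [ 0.64 -0.05  0.35] 
1.5, -0.8, 2.5, 1.6, -4.7, -0.6, 0] |w| 5.0 tcp [ 0.71 -0.08  0.38] mouth [ 0.76 -0.12  0.42] bot [ 0.66 -0.06  0.37] 
1.3, -0.6, 2.4, 1.8, -4.6, -0.1, 0] |w| 4.9 tcp [ 0.72 -0.09  0.4 ] mouth [ 0.77 -0.13  0.45] bot [ 0.67 -0.06  0.39] [-0.04  0.24  2.07  3.62  0.54 -1.56]
1.3, -0.5, 2.5, 2.0, -4.5, 0.4, 0] |w| 4.9 tcp [ 0.73 -0.09  0.43] mouth [ 0.
[... 3305 characters left out ...]
 [ 0.67 -0.11  0.35] 
-1.7, -1.7, -2.5, -0.2, 8.2, -0.6, 0] |w| 8.2 tcp [ 0.68 -0.11  0.29] mouth [ 0.72 -0.11  0.23] bot [ 0.65 -0.13  0.33] [-0.55  0.59  1.57  1.03  1.37  1.87]
-1.9, -1.9, -2.4, -0.6, 8.3, -1.1, 0] |w| 8.4 tcp [ 0.66 -0.13  0.27] mouth [ 0.7  -0.13  0.2 ] bot [ 0.64 -0.14  0.31] 
-1.9, -2.0, -2.3, -0.9, 8.3, -1.5, 0] |w| 8.5 tcp [ 0.64 -0.15  0.24] mouth [ 0.67 -0.16  0.17] bot [ 0.63 -0.16  0.29] 
-2.1, -2.2, -2.2, -1.4, 8.3, -1.9, 0] |w| 8.6 tcp [ 0.62 -0.17  0.22] mouth [ 0.63 -0.18  0.15] bot [ 0.62 -0.18  0.27] 
-2.3, -2.3, -2.0, -1.7, 8.3, -2.2, 0] |w| 8.8 tcp [ 0.6  -0.19  0.2 ] mouth [ 0.6  -0.2   0.13] bot [ 0.6  -0.21  0.26] [-0.62  0.68  1.5   0.66  1.47  2.36]
```

{"fn": "carry_out", "kwargs": {
  "motion": [
    [1.8,-1.7,1.8,0.3,-3.6,-3.0,0],
    [1.9,-1.5,2.0,0.5,-3.9,-2.8,0],
    [1.8,-1.5,2.1,0.7,-4.1,-2.4,0],
    [1.7,-1.3,2.3,1.0,-4.4,-2.0,0],
    [1.6,-1.1,2.3,1.1,-4.6,-1.6,0],
    [1.6,-1.0,2.5,1.4,-4.6,-1.2,0],
    [1.5,-0.8,2.5,1.6,-4.7,-0.6,0],
    [1.3,-0.6,2.4,1.8,-4.6,-0.1,0]
  ]
}}

```text
clock: 9.07
position: [0.7193, -0.0895, 0.3994]
ee_rot: [-2.188, -1.135, -1.286]
wrist_force: [0.0, -0.3, -1.5]
grip_width: 0.0554
```

```bash
python3 -c "
from goal import *
p,R,s=now();print(s['joint_pos'].round(3),p.round(3),s['grip_width'],R.as_matrix().round(2).tolist())"
```

```text
[-0.043  0.243  2.073  3.613  0.542 -1.559] [ 0.719 -0.089  0.399] 0.055427394632568454 [[0.12, -0.35, 0.93], [-0.41, -0.87, -0.27], [0.91, -0.34, -0.24]]
```

On the planned path. Continuing.

{"fn": "carry_out", "kwargs": {
  "motion": [
    [1.3,-0.5,2.5,2.0,-4.5,0.4,0],
    [1.1,-0.2,2.3,2.1,-4.3,0.9,0],
    [1.0,-0.1,2.3,2.2,-4.1,1.4,0],
    [0.9,0.1,2.1,2.3,-3.8,1.9,0],
    [0.8,0.3,2.0,2.4,-3.4,2.4,0],
    [0.7,0.4,1.7,2.5,-2.9,2.8,0],
    [0.6,0.5,1.5,2.5,-2.4,3.2,0],
    [0.5,0.6,1.2,2.6,-1.9,3.5,0]
  ]
}}

```text
clock: 10.07
position: [0.7882, -0.0781, 0.5547]
ee_rot: [-1.334, -0.783, -1.728]
wrist_force: [0.1, 0.2, -2.2]
grip_width: 0.0554
```

{"fn": "carry_out", "kwargs": {
  "motion": [
    [0.4,0.7,1.0,2.5,-1.3,3.9,0],
    [0.3,0.7,0.7,2.6,-0.7,4.0,0],
    [0.2,0.8,0.4,2.6,0.0,4.2,0],
    [0.2,0.7,0.0,2.5,0.6,4.3,0],
    [0.0,0.7,-0.2,2.5,1.3,4.3,0],
    [0.0,0.6,-0.5,2.4,1.9,4.3,0],
    [-0.1,0.6,-0.8,2.3,2.7,4.2,0],
    [-0.1,0.4,-1.1,2.3,3.2,4.0,0]
  ]
}}

```text
clock: 11.08
position: [0.797, -0.0261, 0.5491]
ee_rot: [-1.43, -0.393, -1.11]
wrist_force: [0.4, -0.3, -1.1]
grip_width: 0.0554
```

{"fn": "carry_out", "kwargs": {
  "motion": [
    [-0.3,0.3,-1.4,2.2,4.0,3.9,0],
    [-0.4,0.2,-1.6,2.0,4.5,3.5,0],
    [-0.5,0.0,-1.8,2.0,5.1,3.2,0],
    [-0.6,-0.2,-2.0,1.8,5.6,2.9,0],
    [-0.7,-0.4,-2.2,1.6,6.1,2.4,0],
    [-0.9,-0.5,-2.3,1.5,6.5,2.1,0],
    [-1.0,-0.8,-2.4,1.2,6.9,1.6,0],
    [-1.1,-0.9,-2.5,1.0,7.3,1.1,0]
  ]
}}

```text
clock: 12.08
position: [0.7416, -0.0497, 0.3867]
ee_rot: [-1.89, 0.32, -0.736]
wrist_force: [0.9, -0.5, -1.6]
grip_width: 0.0554
```

```bash
python3 - <<'E'
from path import *
P,R,s=now();q0=s['joint_pos'];print(q0.round(3),P,s['grip_width'])
T,RT,tz=goal(85,-1,(.6,-.2045,.225));q1,c=ik(T,RT,[-.63,.65,1.54,.7,1.4,2.4])
rows(q0,q1,8)
E
```

```text
[-0.476  0.505  1.641  1.393  1.28   1.382] [ 0.74159378 -0.04969234  0.38674827] 0.055362141211543744
-1.3, -1.1, -2.4, 0.8, 7.6, 0.7, 0] |w| 7.7 tcp [ 0.73 -0.06  0.36] mouth [ 0.79 -0.07  0.32] bot [ 0.68 -0.08  0.39] 
-1.4, -1.3, -2.4, 0.5, 7.8, 0.2, 0] |w| 7.8 tcp [ 0.71 -0.07  0.34] mouth [ 0.77 -0.08  0.29] bot [ 0.68 -0.09  0.37] 
-1.6, -1.5, -2.4, 0.1, 8.0, -0.3, 0] |w| 8.0 tcp [ 0.7  -0.09  0.31] mouth [ 0.75 -0.09  0.26] bot [ 0.66 -0.11  0.35] 
-1.7, -1.7, -2.3, -0.2, 8.1, -0.7, 0] |w| 8.1 tcp [ 0.68 -0.11  0.29] mouth [ 0.72 -0.11  0.23] bot [ 0.65 -0.13  0.34] [-0.55  0.58  1.57  1.03  1.38  1.88]
-1.8, -1.9, -2.2, -0.5, 8.2, -1.1, 0] |w| 8.3 tcp [ 0.66 -0.12  0.27] mouth [ 0.7  -0.13  0.2 ] bot [ 0.64 -0.14  0.32] 
-2.0, -2.0, -2.1, -1.0, 8.3, -1.5, 0] |w| 8.5 tcp [ 0.64 -0.14  0.25] mouth [ 0.66 -0.15  0.18] bot [ 0.63 -0.16  0.3 ] 
-2.1, -2.2, -2.0, -1.4, 8.3, -1.9, 0] |w| 8.6 tcp [ 0.62 -0.17  0.23] mouth [ 0.63 -0.18  0.15] bot [ 0.61 -0.18  0.28] 
-2.1, -2.3, -1.9, -1.8, 8.3, -2.3, 0] |w| 8.8 tcp [ 0.6  -0.19  0.21] mouth [ 0.6  -0.2   0.13] bot [ 0.6  -0.2   0.26] [-0.62  0.66  1.49  0.66  1.48  2.37]
```

{"fn": "carry_out", "kwargs": {
  "motion": [
    [-1.3,-1.1,-2.4,0.8,7.6,0.7,0],
    [-1.4,-1.3,-2.4,0.5,7.8,0.2,0],
    [-1.6,-1.5,-2.4,0.1,8.0,-0.3,0],
    [-1.7,-1.7,-2.3,-0.2,8.1,-0.7,0],
    [-1.8,-1.9,-2.2,-0.5,8.2,-1.1,0],
    [-2.0,-2.0,-2.1,-1.0,8.3,-1.5,0],
    [-2.1,-2.2,-2.0,-1.4,8.3,-1.9,0],
    [-2.1,-2.3,-1.9,-1.8,8.3,-2.3,0]
  ]
}}

```text
clock: 13.08
position: [0.6014, -0.1902, 0.2102]
ee_rot: [-3.141, 0.782, -1.659]
wrist_force: [0.6, 0.3, -1.8]
grip_width: 0.0553
```

{"fn": "carry_out", "kwargs": {
  "motion": [
    [0,0,0,0,0,0,0],
    [0,0,0,0,0,0,0]
  ]
}}

```text
clock: 13.32
position: [0.6027, -0.1892, 0.2114]
ee_rot: [-3.131, 0.785, -1.651]
wrist_force: [0.0, 0.3, -1.5]
grip_width: 0.0552
```

```bash
python3 - <<'E'
from goal import *
P,R,s=now();T,RT,tz=goal(85,-1,(.6,-.2045,.225))
print(s['joint_pos'].round(3),P.round(4),((T-P)*100).round(2),np.degrees((RT*R.inv()).as_rotvec()).round(2),s['grip_width'])
ims=[]
for n in("scene","top"):
    d=read_camera(n);np.savez(n+"1.npz",**d); c=d["color"]
    uv=d["world_to_cam"]@[.6,-.2045,.2,1]; u,v=int(d["fx"]*uv[0]/uv[2]+d["cx"]),int(d["fy"]*uv[1]/uv[2]+d["cy"]);print(n,u,v)
    u0,v0=max(0,u-65),max(0,v-70);ims.append(cv2.resize(c[v0:v0+140,u0:u0+130],(390,420),interpolation=cv2.INTER_CUBIC)); print(u0,v0)
cv2.imwrite("pics/p1.png",np.hstack(ims))
E
```

```text
[-0.62   0.661  1.495  0.662  1.475  2.371] [ 0.6027 -0.1892  0.2114] [-0.14 -0.06 -0.12] [ 0.06  0.42 -0.  ] 0.05519468744422642
scene 180 175
115 105
top 387 158
322 88
```

View pics/p1.png

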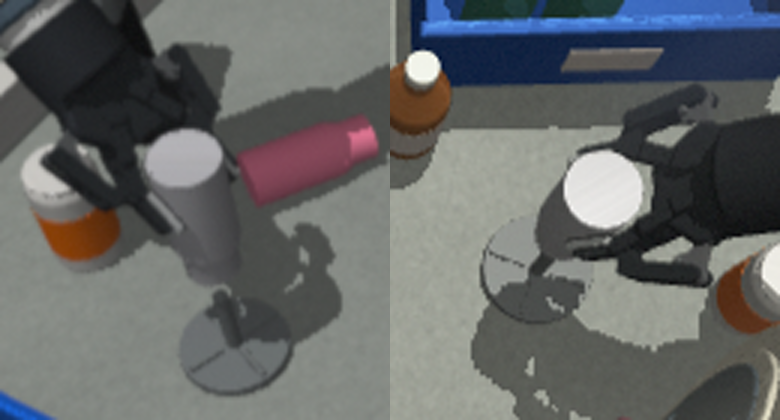

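The scene and top crops show the bottle held mouth down above the stand: bottom disc at crop (185,157), mouth just above the peg tip at (215,290). I'll measure its axis from the depth points before lowering.

```bash
cat > ax.py <<'E'
from goal import *
from scipy.optimize import least_squares
def measure(tag,zb,bot=True):
    pts=[]
    for n in("scene","top"):
        d=dict(np.load(n+tag+".npz"));P=cloud(d);c=d["color"].astype(int)
        m=(c.max(2)-c.min(2)<25)&(c.mean(2)>75)&(np.hypot(P[...,0]-.6,P[...,1]+.2045)<.05)&(P[...,2]>.03)
        q=P[m];t=q[np.abs(q[:,2]-zb)<.008];(cc,r)=cv2.minEnclosingCircle(t[:,:2].astype(np.float32))
        A=np.c_[t[:,:2]-cc,np.ones(len(t))];k=np.linalg.lstsq(A,t[:,2],rcond=None)[0]
        print(n,"bottom",len(t),np.round(cc,4),round(r,4),"z,slope",k[2].round(4),k[:2].round(3))
        if n=="scene": S=q
    s=S[(S[:,2]<zb-.012)&(S[:,2]>zb-.085)]
    def f(x): h=s[:,2]-zb; return np.hypot(s[:,0]-x[0]-x[2]*h,s[:,1]-x[1]-x[3]*h)-.028
    r=least_squares(f,[.6,-.2045,0,0],loss='soft_l1',f_scale=.001);x=r.x
    print("body",len(s),"rms",np.sqrt(np.mean(f(x)**2)).round(4),"axis@bottom",x[:2].round(4),"slope/z",x[2:].round(3),"mouth",(x[:2]-x[2:]*.13).round(4))
E
python3 -c "
from ax import *
measure('1',.265)"
```

```text
scene bottom 437 [ 0.6009 -0.2029] 0.03 z,slope 0.2633 [-0.016 -0.031]
top bottom 564 [ 0.6003 -0.2033] 0.0311 z,slope 0.2618 [ 0.014 -0.022]
body 409 rms 0.0028 axis@bottom [ 0.6006 -0.2031] slope/z [ 0.012 -0.011] mouth [ 0.599  -0.2017]
```

The axis is within 2° of vertical and the mouth is about 3 mm off the peg. I'll correct y by -2 mm and lower.

{"fn": "carry_out", "kwargs": {
  "motion": [
    [0.1,-0.2,0,0,0,0,0],
    [0,0,-1.5,0,0,0,0],
    [0,0,-1.5,0,0,0,0],
    [0,0,-1.5,0,0,0,0],
    [0,0,-1.5,0,0,0,0],
    [0,0,-1.5,0,0,0,0],
    [0,0,-1.5,0,0,0,0],
    [0,0,-0.8,0,0,0,0]
  ]
}}

```text
clock: 14.42
position: [0.603, -0.1915, 0.112]
ee_rot: [-3.135, 0.785, -1.654]
wrist_force: [0.3, 0.0, -1.3]
grip_width: 0.0551
```

{"fn": "carry_out", "kwargs": {
  "motion": [
    [0,0,-0.4,0,0,0,0],
    [0,0,0,0,0,0,0]
  ]
}}

```text
clock: 14.68
position: [0.6034, -0.1917, 0.1092]
ee_rot: [-3.134, 0.784, -1.653]
wrist_force: [-0.2, -0.6, -2.7]
grip_width: 0.0553
```

```bash
python3 - <<'E'
from ax import *
P,R,s=now();T,RT,tz=goal(85,-1,(.6,-.2045,.106))
print(s['joint_pos'].round(3),P.round(4),((T-P)*100).round(2),np.degrees((RT*R.inv()).as_rotvec()).round(2),s['wrist_force'])
for n in("scene","top"): np.savez(n+"2.npz",**read_camera(n))
measure('2',.149+.003)
E
```

```text
[-0.622  0.797  1.512  0.674  1.356  2.276] [ 0.6034 -0.1917  0.1092] [-0.21  0.2  -1.81] [0.09 0.31 0.04] [-0.22276618 -0.56051391 -2.72639062]
scene bottom 122 [ 0.6012 -0.2083] 0.0333 z,slope 0.1567 [-0.184 -0.058]
top bottom 254 [ 0.6091 -0.2075] 0.0375 z,slope 0.1586 [ 0.04  -0.016]
body 282 rms 0.0031 axis@bottom [ 0.6018 -0.2057] slope/z [ 0.027 -0.009] mouth [ 0.5983 -0.2046]
```

{"fn": "carry_out", "kwargs": {
  "motion": [
    [0,0,-0.5,0,0,0,0],
    [0,0,-0.4,0,0,0,0],
    [0,0,-0.2,0,0,0,0],
    [0,0,0,0,0,0,0]
  ]
}}

```text
clock: 15.28
position: [0.6032, -0.1916, 0.0979]
ee_rot: [-3.134, 0.784, -1.654]
wrist_force: [-0.3, 0.5, -2.8]
grip_width: 0.0555
```

{"fn": "carry_out", "kwargs": {
  "motion": [
    [0,0,-0.2,0,0,0,0],
    [0,0,0,0,0,0,0]
  ]
}}

```text
clock: 15.52
position: [0.6033, -0.1917, 0.0961]
ee_rot: [-3.134, 0.784, -1.653]
wrist_force: [-0.5, 0.2, -1.6]
grip_width: 0.0553
```

{"fn": "carry_out", "kwargs": {
  "motion": [
    [0,0,-0.1,0,0,0,0],
    [0,0,0,0,0,0,0]
  ]
}}

```text
clock: 15.78
position: [0.6033, -0.1917, 0.0952]
ee_rot: [-3.134, 0.784, -1.653]
wrist_force: [-0.4, -0.3, -1.1]
grip_width: 0.0556
```

{"fn": "carry_out", "kwargs": {
  "motion": [
    [0,0,-0.1,0,0,0,0],
    [0,0,0,0,0,0,0]
  ]
}}

```text
clock: 16.02
position: [0.6034, -0.1917, 0.0948]
ee_rot: [-3.133, 0.785, -1.653]
wrist_force: [-0.9, -0.7, 4.3]
grip_width: 0.0553
```

{"fn": "carry_out", "kwargs": {
  "motion": [
    [0,0,-0.1,0,0,0,0],
    [0,0,0,0,0,0,0]
  ]
}}

```text
clock: 16.27
position: [0.6035, -0.1917, 0.0947]
ee_rot: [-3.133, 0.786, -1.652]
wrist_force: [-2.8, -0.5, 9.2]
grip_width: 0.0554
```

```bash
python3 - <<'E'
from ax import *
P,R,s=now();print(P,s['wrist_force'])
ims=[]
for n in("scene","top"):
    d=read_camera(n);np.savez(n+"3.npz",**d); c=d["color"]
    uv=d["world_to_cam"]@[.6,-.2045,.08,1]; u,v=int(d["fx"]*uv[0]/uv[2]+d["cx"]),int(d["fy"]*uv[1]/uv[2]+d["cy"])
    ims.append(cv2.resize(c[max(0,v-70):v+70,u-65:u+65],(390,420),interpolation=cv2.INTER_CUBIC))
cv2.imwrite("pics/p3.png",np.hstack(ims)); measure('3',.146)
E
```

```text
[ 0.6034962  -0.19171167  0.09469062] [-2.83414116 -0.48707572  9.23776532]
scene bottom 378 [ 0.5976 -0.2045] 0.0319 z,slope 0.1466 [-0.017 -0.035]
top bottom 436 [ 0.6003 -0.205 ] 0.0301 z,slope 0.1449 [ 0.022 -0.027]
body 310 rms 0.0035 axis@bottom [ 0.6016 -0.2061] slope/z [ 0.019 -0.02 ] mouth [ 0.5991 -0.2036]
```

View pics/p3.png

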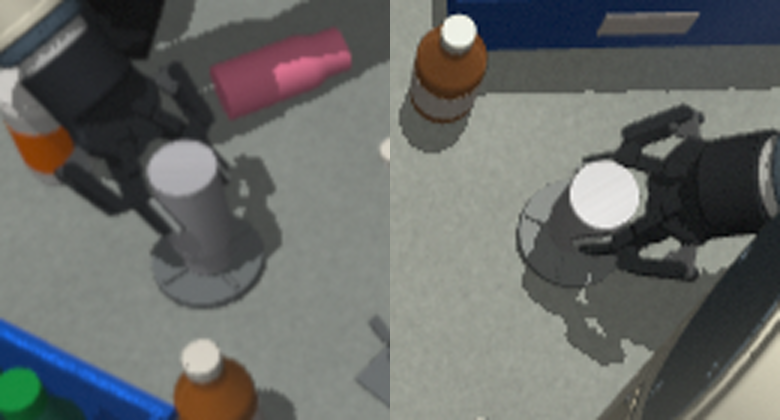

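The bottle sits on the ribs: bottom at z = 0.146 m, with about 9 N on the wrist. I'll ease the load, open, and back out along the tool axis.

{"fn": "carry_out", "kwargs": {
  "motion": [
    [0,0,0.1,0,0,0,0],
    [0,0,0,0,0,0,0.75],
    [0,0,0,0,0,0,0.85],
    [0,0,0,0,0,0,1],
    [0,0,0,0,0,0,1],
    [0,0,0,0,0,0,1],
    [0,0,0,0,0,0,1],
    [0,0,0,0,0,0,1]
  ]
}}

```text
clock: 17.38
position: [0.6033, -0.1917, 0.0942]
ee_rot: [-3.134, 0.784, -1.653]
wrist_force: [0.3, -0.7, 0.7]
grip_width: 0.0855
```

{"fn": "carry_out", "kwargs": {
  "motion": [
    [0,-0.5,0.5,0,0,0,1],
    [-0.1,-1.4,1.4,0,0,0,1],
    [-0.1,-1.4,1.4,0,0,0,1],
    [-0.1,-1.4,1.4,0,0,0,1],
    [-0.1,-1.4,1.4,0,0,0,1],
    [-0.1,-1.4,1.4,0,0,0,1],
    [-0.1,-1.4,1.4,0,0,0,1],
    [0,0,0,0,0,0,1]
  ]
}}

```text
clock: 18.38
position: [0.5978, -0.2824, 0.1845]
ee_rot: [-3.131, 0.783, -1.652]
wrist_force: [0.1, -0.7, -0.2]
grip_width: 0.0851
```

```bash
python3 - <<'E'
from ax import *
P,R,s=now();print(P,s['wrist_force'],s['grip_width'],s['joint_pos'].round(3))
for n in("scene","top"):
    d=read_camera(n);np.savez(n+"4.npz",**d); 
    if n=="scene": cv2.imwrite("pics/p4.png",d["color"])
measure('4',.146)
E
```

```text
[ 0.59782386 -0.28236317  0.18451301] [ 0.08970928 -0.72756383 -0.1821593 ] 0.08507868305118732 [-0.723  0.762  1.366  0.608  1.547  2.319]
scene bottom 380 [ 0.6017 -0.2054] 0.0294 z,slope 0.1466 [-0.026 -0.04 ]
top bottom 433 [ 0.6017 -0.204 ] 0.0281 z,slope 0.1449 [ 0.01  -0.011]
body 322 rms 0.001 axis@bottom [ 0.6007 -0.2061] slope/z [ 0.001 -0.003] mouth [ 0.6006 -0.2057]
```

View pics/p4.png

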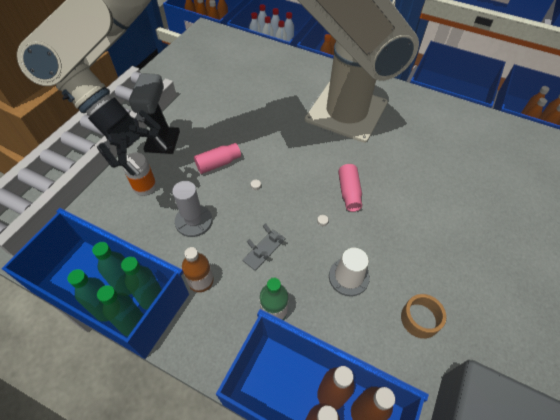

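The bottle stands upright on the peg stand at scene (187,208), and everything else is where it was. The hand is clear, so I'm handing the job in.

```bash
python3 -c "
from h import *
print(finish_job())"
```

```text
the job is handed in; nothing more can be done
None
```

The steel bottle now stands mouth down over the bare peg, and I handed the job in at about 18.5 s of the 48 s; no verdict was reported. I gripped it 45° tilted by the body, turned it over in the air, lowered it until the wrist read about 9 N on the ribs, then let go and backed out.

**Last checks after release:**
- **Tilt:** the body fit gives an axis within about 0.003 rad of vertical. The fits of the bottom disc gave slopes up to 0.04, which is depth noise and still inside the limit.
- **Position:** the mouth centre is within about 2 mm of the peg axis.
- **Height:** the bottom is at z ≈ 0.145–0.147 m, against 0.146 m expected with the rim on the ribs.
- **Clearance:** the hand is about 9 cm away with no contact force. In the last scene picture the cup, drinks, caps, can, tape and pink bottles look unmoved, but I did not measure them.

**One reading was over a limit:** during the first lift, joint 6 read -2.542 rad against its -2.54 limit. I moved it off on the next move, and nothing reported a fault.

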